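# Close the paddle press and ease its handle back up

### The arm

A 6-joint arm with a two-finger parallel gripper is mounted at the origin on the work surface. World frame = base frame: x ahead of the robot, y to its left, z up, the work surface at z = 0. Lengths are in m, angles in rad, forces in N, time in s.
With the tool pointing down it reaches from about 0.275 to 0.875 m from the base axis. Payload 12.5 kg.
Tool frame: the origin (TCP) lies at the very end of the fingers, on their centre line; the grasp point (between the pads) lies 19 mm behind it; x points along the fingers, y is the direction in which the jaws open and shut, and the axes are right-handed (so a half turn about x gives the same grasp; the last joint's range is limited). The gripper opens to 85 mm and grips with 20 to 120 N. Pads are 22 mm wide; open, the fingers measure 114 mm over their backs; the gripper's body (76 mm by 85 mm) begins 54 mm behind the grasp point. The pads swing forward as they close: fully open they stand 13 mm farther back than shut.
Start: joints at [-1.385, 0.351, 1.652, -0, 1.139, -0.085], TCP at [0.147, -0.53, 0.231] pointing down, gripper open.
Joint ranges: [-2.75, 2.75], [-0.79, 2.1], [0.01, 2.65], [-1.57, 4.71], [0.07, 3.14], [-2.87, 2.87]. Speed limits (rad/s): [2.22, 2.22, 2.79, 3.14, 3.14, 3.14].

### API

Orientations are given as a 3x3 rotation matrix whose columns are the frame's x, y, z axes.
In Python, from bench import manip gives the robot as it stands. Calls block until the motion is done:
- manip.move_ptp(position, orientation): joint-space move of the TCP to a pose.
- manip.move_l(position, attitude=None, max_speed=0.15): straight line of the TCP; attitude=None keeps the orientation; max_speed is the mean speed in m/s.
- manip.move_j(angles): joint-space move.
- manip.set_gripper(opening, effort=None): opening from 0.0 (shut) to 1.0 (fully open); effort is the grip in N (None keeps the last); returns when the fingers have stopped.
- manip.dwell(seconds).
- manip.inverse_kinematics(position, orientation): joint angles nearest the present ones, or None.
- manip.grab_frame(name): name is "side" or "top" or "wrist"; returns (picture, depth): 400x640x3 uint8, red, green, blue; 400x640 float32, m along the optical axis (not along the pixel's ray), 0 where there is no reading.
- manip.get_calibration(name): a dict with "camera_matrix" (3x3 intrinsics, pixels), "R" (3x3) and "t" (3): a world point X has camera coordinates R X + t. Camera axes: x right, y down, z forward; pixel columns grow to the right and rows downward; lengths in m; the calibration is good to about 2 mm. A picture is of the moment at which its call begins: read the wrist's pose just before it. get_calibration takes no time and is no camera call; for the wrist camera it gives the pose at the moment of the call.
A pose or a line that the arm cannot do raises manip.Unreachable and nothing moves.
- manip.sign_off(): hands the job in, once; it reports no verdict.
Trained networks look in the newest picture that a camera, given by its name, has taken for a name from the list of things; names that differ only in an ending like _2 or _b are one class to them, and where a whole thing is asked for, a point or a joint stands for the part that bears it (a point fixed in the world has none). Each returns a list of dicts, best first, with "confidence" (0 to 1); they miss things now and then, are a little off and sometimes report something else, mostly with a low value. They report only what shows in the picture. A call takes as long as a camera call.
- manip.look_for(camera, name): "at" ([x, y, z] in m, in world coordinates, good to about 4 mm: the middle of the surface that is visible of it).
Readings, each from a call of its own:
- manip.current_time(): time.
- manip.current_qpos(): joint angles.
- manip.current_joint_vel(): joint speeds.
- manip.current_joint_torque(): joint torques, N m.
- manip.current_ee_pos(): TCP position.
- manip.current_tcp_rot(): TCP orientation.
- manip.current_force(): force on the tool from outside, world axes, zero at the start.
- manip.current_ft_torque(): the same for the moment, N m.
- manip.current_grip_width(): opening from 0.0 (shut) to 1.0 (fully open).
Only numpy, scipy, OpenCV 4.12 (cv2) and the standard library are available. Lean on these libraries where they do the work, as an engineer would, in place of code of your own. Each camera call takes 0.05 s, during which the arm holds its last target.

### The job

Set the snap that is waiting in the hand press with the flat paddle handle: push its paddle all the way down and hold it there for a good second. Then stay on the paddle and ease it back up to the top over two seconds or more, never letting it spring up by itself, and finally let go of it. Leave the other press, the one with the ball on its handle, alone.

Things in the scene. Friction and masses are not known exactly. Their poses are not given: they have to be found in the camera images.
- snap_press: The press to use: grey steel bench hand press, fixed; base 170 (x) x 90 x 18 mm, column to 173 mm high. Origin: centre of the base's underside, on the shelf; z up; the handle reaches out over the front edge along -x, roughly towards the robot. Its lever (bar 16 mm thick) pivots about y at x = +60, z = +155 mm. The space above the handle is free.
- snap_lever (a joint): Lever angle, rad, of the paddle press: 0 = fully up (rests there by its spring), grows as pushed down, 0.42 = fully down on a firm stop (above 0.37 counts as down). Let go, it flies up at once. At the paddle the spring pushes up with 5 N at the top to 9 N at the bottom, so a force stop to find the bottom must lie above 12 N.
- snap_paddle (a point): Centre of the top face of the black paddle (45 along the handle x 55 wide x 10 mm thick) on the lever's end, 171 mm from the pivot. Up: x = -97, z = 224 mm in the press's frame, outer end tilted 11 deg up; down: x = -111, z = 154 mm, tilted 13 deg down. Closed fingers can push it along one vertical line. Axes turn with the lever, equal to the press's when up.
- eyelet_lever (a joint): Lever angle, rad, of the other press, not to be used: same grey body and size, but a black ball 34 mm across in place of the paddle; 0 = up, 0.42 = down. It stands to the left or right of the paddle press, 0.22 to 0.62 m away, centre to centre.

How it is judged:
On the way, in this order (a step that is already met when the one before it is completed fails the run):
1. the paddle is held fully down (lever above 0.37 rad) for 0.7 s (value of joint snap_lever above 0.37 rad), for 0.7 s.
2. the paddle is back up at the top (lever below 0.05 rad) (value of joint snap_lever below 0.05 rad), for 0.2 s.
At the end, for the whole second after the job is handed in: The paddle press's lever has been held fully down, has come back up slowly and is at rest at the top (below 0.05 rad, under 0.05 rad/s) with nothing touching it; the other press's lever is up (below 0.05 rad) (value of joint each of snap_lever, eyelet_lever below 0.05 rad and velocity of joint snap_lever between -0.05 and 0.05 rad/s).
It fails at once if the paddle springs up (lever returning faster than 0.7 rad/s, about 120 mm/s at the paddle) (velocity of joint snap_lever below -0.7 rad/s).
It fails at once if the ball-handled press is pushed (its lever beyond 0.1 rad) (value of joint eyelet_lever above 0.1 rad).
It also fails if it takes over 35 s, if anything falls off the work surface, if the arm or the gripper's body presses on something with over 40 N, if the wrist force passes 120 N, or if a joint passes its speed limit or range.

## Working session

There is one attempt and no reset: what is moved stays moved. The work goes in short steps, each a Python script; the robot and the scene stay as the last script left them, time stands still between calls to the robot, and variables do not carry over. Pictures are saved under pics/ and viewed, and the job is handed in when it is done.

```bash
mkdir -p pics; ls; python3 - <<'E'
from bench import manip
import cv2
print(manip.current_time())
for c in ("side","top"):
    p,d=manip.grab_frame(c)
    cv2.imwrite(f"pics/{c}0.png",p[:,:,::-1])
    for n in ("snap_press","snap_paddle","eyelet_lever"):
        print(c,n,[(r["at"],r["confidence"]) for r in manip.look_for(c,n)])
print(manip.current_time())
E
```

```text
pics
0.0
side snap_press [([0.6809, 0.2716, 0.0912], 0.6)]
side snap_paddle [([0.6187, 0.2944, 0.2058], 0.89)]
side eyelet_lever [([0.6004, -0.1074, 0.1967], 0.88)]
top snap_press [([0.6576, 0.2844, 0.1193], 0.77)]
top snap_paddle [([0.6034, 0.3046, 0.2217], 0.94)]
top eyelet_lever [([0.6034, -0.104, 0.1963], 0.72)]
0.4
```

View pics/side0.png

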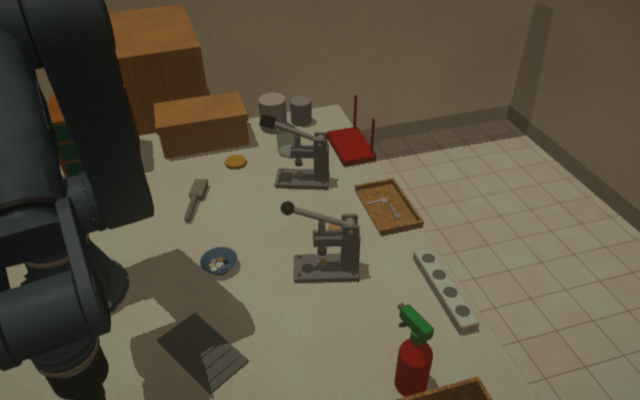

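View pics/top0.png

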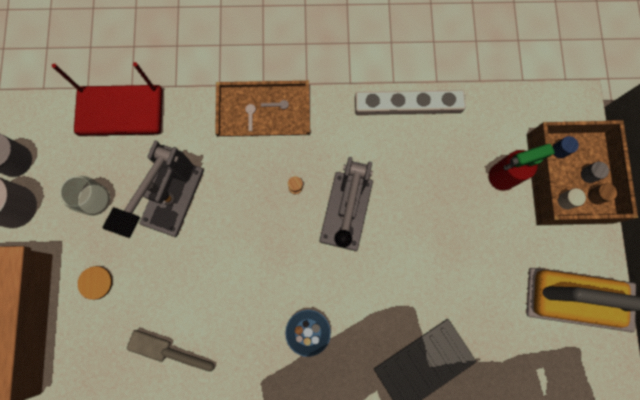

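The side view shows the paddle press behind, with its paddle near (268,122), and the ball press in front, with its ball near (288,208). In the top view the paddle is at (121,222) and the ball at (343,238), which agrees with the networks. Next I measure the paddle's face and the handle's heading from the depth.

```bash
cat > h.py <<'E'
import numpy as np
from bench import manip
def cloud(c):
    p,d=manip.grab_frame(c); k=manip.get_calibration(c)
    K,R,t=[np.array(k[s]) for s in("camera_matrix","R","t")]
    v,u=np.mgrid[:400,:640]
    X=np.stack([(u-K[0,2])/K[0,0]*d,(v-K[1,2])/K[1,1]*d,d],-1)
    W=(X-t)@R; W[d==0]=np.nan
    return p,W
E
python3 - <<'E'
from h import *
import cv2
for c,(u0,u1,v0,v1) in (("top",(95,215,130,250)),("side",(245,345,100,195))):
    p,W=cloud(c)
    g=p.max(2)
    reg=np.zeros(g.shape,bool); reg[v0:v1,u0:u1]=1
    z=W[...,2]
    m=reg&(g<45)&(z>.19)&(z<.25)
    P=W[m]; print(c,"paddle",m.sum(),P.mean(0).round(4),P.min(0).round(3),P.max(0).round(3))
    q=P-P.mean(0);U=np.linalg.svd(q,full_matrices=False)[2];print(U.round(3))
    r=cv2.minAreaRect((P[:,:2]*1000).astype(np.float32));print(r)
    b=reg&(z>.008)&(z<.03)
    Q=W[b];print("base",b.sum(),cv2.minAreaRect((Q[:,:2]*1000).astype(np.float32)))
    # lever: high points not paddle
    l=reg&(z>.165)&(z<.26); L=W[l]; print("high",l.sum(),cv2.minAreaRect((L[:,:2]*1000).astype(np.float32)))
    cv2.imwrite(f"pics/{c}_z.png",cv2.resize(p[v0:v1,u0:u1,::-1],None,fx=5,fy=5))
    cv2.imwrite(f"pics/{c}_m.png",cv2.resize(m[v0:v1,u0:u1].astype('uint8')*255,None,fx=3,fy=3))
print(manip.get_calibration("top"))
E
```

```text
top paddle 625 [0.5834 0.3215 0.223 ] [0.557 0.292 0.206] [0.611 0.351 0.231]
[[-0.352 -0.936 -0.012]
 [-0.919  0.343  0.195]
 [-0.178  0.08  -0.981]]
((584.3906860351562, 321.6864013671875), (52.53667068481445, 42.86607360839844), 70.5121841430664)
base 2405 ((726.6744384765625, 361.4273681640625), (267.9732666015625, 230.0354461669922), 72.92851257324219)
high 1559 ((655.7548828125, 296.3171691894531), (56.76398849487305, 199.79327392578125), 69.35066986083984)
side paddle 153 [0.5826 0.3174 0.2227] [0.557 0.287 0.213] [0.611 0.354 0.229]
[[ 0.26   0.965  0.037]
 [-0.951  0.249  0.185]
 [ 0.169 -0.083  0.982]]
((583.8553466796875, 321.36614990234375), (60.7486572265625, 40.58652114868164), 69.25082397460938)
base 1397 ((689.2845458984375, 460.6173095703125), (445.8388366699219, 353.5103759765625), 71.47496795654297)
high 521 ((653.6100463867188, 292.67498779296875), (62.8854866027832, 198.0319366455078), 68.56635284423828)
{'camera_matrix': array([[504.2779235 ,   0.        , 316.98068257],
       [  0.        , 504.2779235 , 197.12436557],
       [  0.        ,   0.        ,   1.        ]]), 'R': array([[-0.02394026, -0.99961406,  0.01409222],
       [-0.9800738 ,  0.02068724, -0.19755349],
       [ 0.19718572, -0.01854089, -0.98019081]]), 't': array([-0.02995636,  0.65517538,  1.04096097])}
```

View pics/top_z.png

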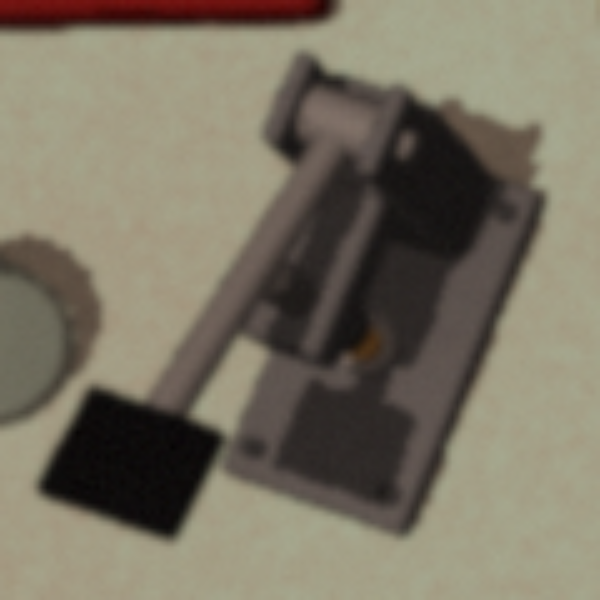

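The two cameras agree on the paddle: its centre is (0.584, 0.3215, 0.223), against an expected height of 0.224. The size is 53x43 mm and the tilt about 11°. The heading is about -20°. The common vertical line lies about 7 mm outward of the centre when the paddle is up.

```bash
cat >> h.py <<'E'
a=np.deg2rad(-20.); hx=np.array([np.cos(a),np.sin(a),0])
T=np.array([.584,.3215,.2235])-.007*hx   # vertical push line
def Rt(s):
    x=np.array([0,0,-1.]);z=s*hx;return np.column_stack([x,np.cross(z,x),z])
E
python3 - <<'E'
from h import *
import cv2
manip.set_gripper(0.0)
p=manip.current_ee_pos(); manip.move_l([p[0],p[1],.40],max_speed=.2)
c=[(s,manip.inverse_kinematics([T[0],T[1],.34],Rt(s))) for s in(1,-1)]
for s,q in c: print(s,None if q is None else np.round(q,3))
s=min((x for x in c if x[1] is not None),key=lambda x:abs(x[1][5]))[0]; print(s)
manip.move_ptp([T[0],T[1],.34],Rt(s))
manip.move_l([T[0],T[1],.25],max_speed=.1)
print(manip.current_time(),manip.current_ee_pos(),manip.current_force(),manip.current_grip_width(), manip.current_tcp_rot())
for n in("side","top"):
    im,_=manip.grab_frame(n); cv2.imwrite(f"pics/{n}1.png",im[:,:,::-1])
    print(manip.look_for(n,"snap_paddle")[:1])
E
```

```text
1 [ 0.441  0.489  1.182 -0.     1.471 -0.781]
-1 [ 0.441  0.489  1.182 -0.     1.471  2.361]
1
6.65 [0.57772966 0.32400535 0.25079118] [-0.41088039 -0.22936033  0.11439207] -0.0007641658629851635 [[ 1.16403755e-03  3.42060876e-01  9.39677073e-01]
 [ 5.42263184e-04  9.39677356e-01 -3.42061650e-01]
 [-9.99999175e-01  9.07724887e-04  9.08332705e-04]]
[{'at': [0.6215, 0.2958, 0.2077], 'confidence': 0.73}]
[{'at': [0.6433, 0.2969, 0.2047], 'confidence': 0.86}]
```

```bash
python3 -c "
import cv2
a=cv2.imread('pics/side1.png')[60:220,200:400];b=cv2.imread('pics/top1.png')[110:270,60:260]
cv2.imwrite('pics/both1.png',cv2.resize(cv2.hconcat([a,b]),(800,320)))"
```

```text
(no output)
```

View pics/both1.png

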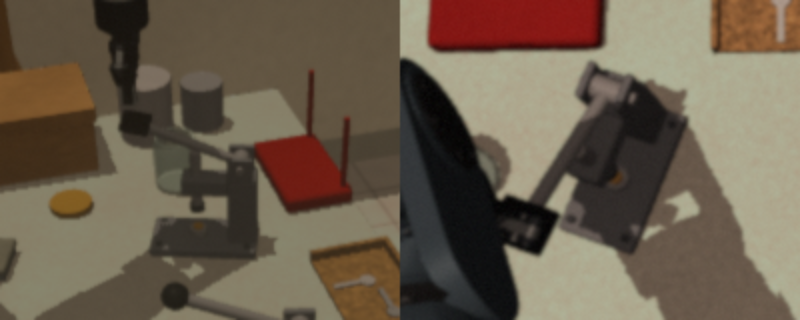

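The closed fingers hang right over the black paddle, at about (125,110) in the left crop and (525,220) in the right. Now I push down, find the stop by force and hold.

```bash
python3 - <<'E'
from h import *
f=lambda:np.round(manip.current_force(),1)
for z in (.215,.19,.170):
    manip.move_l([T[0],T[1],z],max_speed=.04); print(round(manip.current_time(),2),z,manip.current_ee_pos().round(4),f())
    if f()[2]<3: print("no contact?");raise SystemExit
while z>.146:
    z-=.0015; manip.move_l([T[0],T[1],z],max_speed=.02); F=f(); print(round(z,4),manip.current_ee_pos()[2].round(4),F)
    if abs(F[2])>20: break
manip.dwell(1.2); print(manip.current_time(),z,manip.current_ee_pos(),f())
import cv2
im,_=manip.grab_frame("side"); cv2.imwrite("pics/side2.png",cv2.resize(im[60:220,200:400,::-1],(800,600)))
E
```

```text
7.88 0.215 [0.5775 0.3239 0.2153] [-1.6 -0.   3.4]
8.65 0.19 [0.5772 0.3239 0.1898] [-4.6  1.6  6.1]
9.3 0.17 [0.577  0.3242 0.1699] [-6.   3.2  6.1]
0.1685 0.1685 [-5.6  2.   7. ]
0.167 0.167 [-6.2  2.   6.7]
0.1655 0.1655 [-5.7  2.7  6.7]
0.164 0.164 [-5.8  3.   6.5]
0.1625 0.1625 [-5.7  3.5  7.1]
0.161 0.161 [-5.7  2.9  6.6]
0.1595 0.1595 [-4.8  2.8  5.7]
0.158 0.158 [-5.4  3.1  6.8]
0.1565 0.157 [-7.6  2.2 10.2]
0.155 0.1566 [-10.7   1.   18.5]
0.1535 0.1561 [-14.5  -0.6  26.9]
13.25 0.1535 [0.57713185 0.32441671 0.15612803] [-13.8  -0.3  26.3]
```

View pics/side2.png

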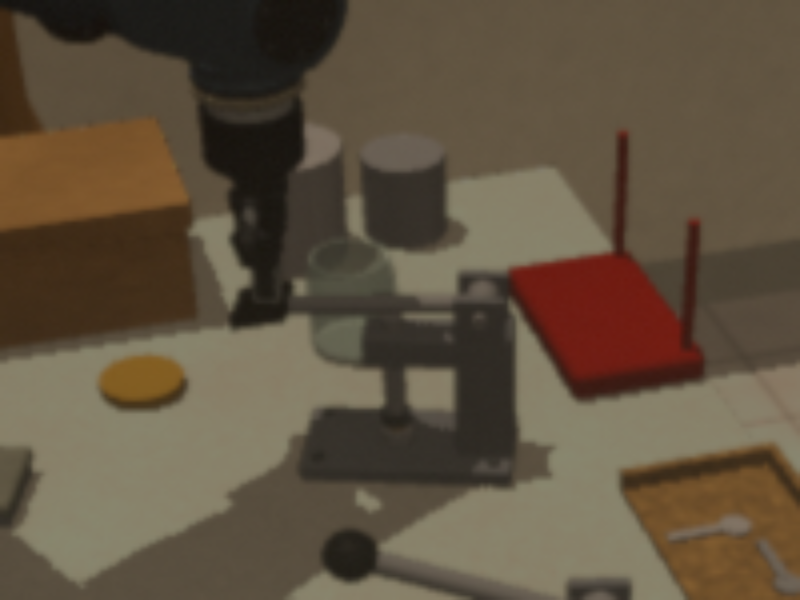

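The side view shows the lever fully down with the fingers on the paddle at (265,300). The stop was met at z = 0.156, as predicted, and held for 1.2 s. Now I ease it up.

```bash
python3 - <<'E'
from h import *
import cv2
f=lambda:np.round(manip.current_force(),1)
print(manip.current_time())
for z,v in ((.160,.01),(.205,.02),(.222,.012),(.234,.01)):
    manip.move_l([T[0],T[1],z],max_speed=v); print(round(manip.current_time(),2),z,manip.current_ee_pos().round(4),f())
manip.move_l([T[0],T[1],.29],max_speed=.06); manip.dwell(.3); print(manip.current_time(),f())
p,W=cloud("side"); cv2.imwrite("pics/side3.png",cv2.resize(p[60:220,200:400,::-1],(800,600)))
z=W[...,2];reg=np.zeros(z.shape,bool);reg[100:195,245:345]=1
m=reg&(p.max(2)<45)&(z>.13)&(z<.245);print(m.sum(),np.median(W[m],0))
print(manip.look_for("side","eyelet_lever")[:1])
E
```

```text
13.3
14.1 0.16 [0.577  0.3242 0.1601] [-6.2  2.9  7.1]
16.5 0.205 [0.5774 0.3239 0.2049] [ 2.  -0.4  2.2]
18.07 0.222 [0.5774 0.3239 0.2219] [ 1.2 -0.3  2.6]
19.42 0.234 [0.5774 0.3239 0.2339] [-0.9 -0.9 -0.1]
20.8 [ 0.2 -0.3  0.3]
160 [0.58232036 0.31561986 0.22276825]
[{'at': [0.6004, -0.1062, 0.2001], 'confidence': 0.66}]
```

View pics/side3.png

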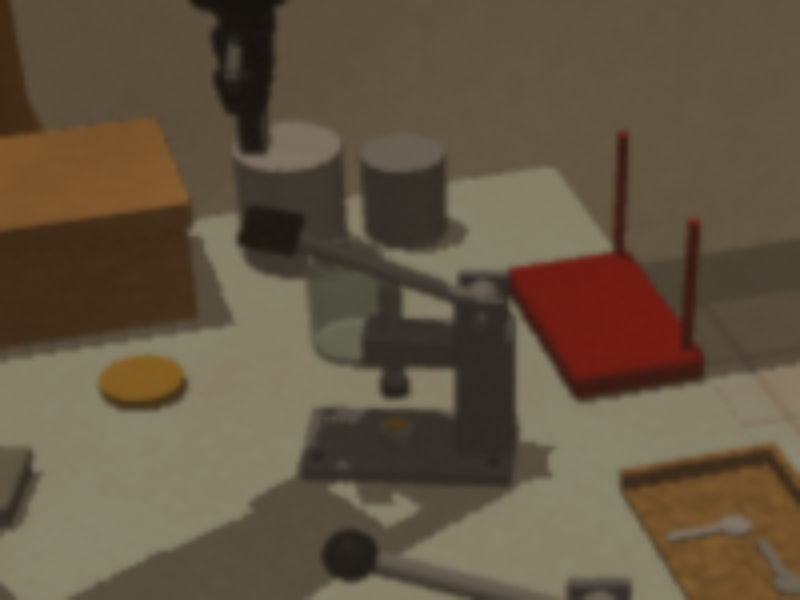

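The paddle is back up at (270,230) in the crop with its median height at 0.223 as before. The fingers are clear above it at (253,140), and the ball press is still up.

```bash
python3 -c "
from bench import manip
manip.sign_off()"
```

```text
the job is handed in; nothing more can be done
```

I set the snap in the paddle press and handed the job in at about 21 s of the 35 s allowed; the sign-off gives no verdict.

- **Push and hold:** I pushed straight down with closed fingers until the paddle met its stop, at a fingertip height of 0.156 m with 27 N vertical force. That is the height I predicted for fully down. I held it there for about 1.2 s.
- **Return:** I stayed on the paddle and eased it up over about 6 s. The force readings showed contact at each stop up to z = 0.222 m. I then lifted clear.
- **Last checks:** The force on the tool was about zero. The paddle's height was 0.223 m, the same as before the push, with the fingers clear above it. The ball press was still up and was never touched.
- **Disagreements:** The network's position for the paddle sat 20–35 mm towards the lever bar and at different heights per camera. I used my own depth measurement instead, where the two cameras agreed to about 1 mm across in the fitted outline and the height matched the stated one.
- **Not measured:** I had no direct reading of the lever angle or speed, so both are inferred from the fingertip height, the force and the pictures.

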